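# Lock a swivel reading stand with its quick-release pin

## Task

Lock the reading stand: take the quick-release pin from the wooden tidy, stand it in the eye of the white swing arm, and swing the arm round until the pin's tip drops into the locking hole of the steel index plate below. With its red thumb button held in, push the pin gently fully home and let the button spring out again; then take it by its black handle and give it a short, gentle tug upwards to prove that it is locked. Let go and leave everything else where it is.

Things in the scene. Friction and masses are not known exactly. Their poses are not given: they have to be found in the camera images.
- stand: swivel reading stand, fixed: white round base 220 mm across, post, and a level steel index plate (a sector, 10 mm thick, its top 66 mm above the table) clamped to the post. Origin: centre of the base's underside, on the post's upright axis. The plate has one upright 17 mm through hole with a brass ring, 85 mm from the post axis, roughly towards the stand's own -x (see swing)
- swing (a joint): swing of the white arm about the post's upright axis, rad, positive = anticlockwise seen from above; free from -0.45 to 0.95, starts between 0.42 and 0.7. The index plate's clamp is set by hand: its hole lies under the eye at some swing between -0.3 and 0.3, which is not measured but seen or felt. The hinge is stiff (about 1.5 N at the eye moves it) and stays where it is left
- eye (a point): centre of the 17 mm upright through hole (brass ring) in the arm's 8 mm thick tail, at the tail's upper face, 75 mm above the table and 85 mm from the post axis; 1 mm gap between arm and index plate. Its frame's -x points along the tail, away from the post; at swing 0 it lies exactly towards the stand's -x
- knob_top (a point): centre of the top of the arm's upright round black hand knob, 18 mm across and 40 mm tall, standing on the tail 138 mm from the post axis (53 mm beyond the eye), its top 115 mm above the table. The arm's other end carries an open book on a tilted rest, 270 mm wide, 65 to 265 mm from the post axis, its top 140 mm above the table: carry things over it
- pin: quick-release ball-lock pin, about 0.14 kg. Origin: centre of the underside of its shoulder; z along the pin, shank to -z, button to +z. Shank 16 mm across, 43.5 mm long below the shoulder, its last 6 mm tapering to 11 mm; steel shoulder disc 32 mm across, 4 mm thick; black round handle 24 mm across, from 4 to 30 mm above the origin; red button on top
- pin_tip (a point): centre of the pin's tip, 43.5 mm below its shoulder. Four balls stand out to 20 mm across, 21.5 to 26.5 mm below the shoulder; with the button out they rest on the rim of a 17 mm hole, so that in the eye and over the locking hole the pin stands by itself, tip 8 mm into the plate. Home, the shoulder lies on the arm, the balls are out below the plate, with 2.5 mm of play up
- button (a joint): travel of the pin's thumb button, m: 0 out, 0.005 fully in; spring 3 N to start, 6 N fully in. It draws the balls in, clear of a 17 mm hole from about 0.0035; with it out, no push or pull takes the balls through. Pressed from above with shut fingertips, it goes in first, then the pin slides down under it
- button_top (a point): centre of the top of the red button, 15 mm across; 39 mm above the pin's shoulder when out, 34 mm when fully in (4 mm above the handle)
- tidy: wooden block, fixed, 62 x 180 x 50 mm high, origin at the centre of its underside; three upright 24 mm through holes in a row along its y, 55 mm apart, the middle one at its centre, their mouths 50 mm above the table. The pin stands loosely in any one of them with its shoulder on the block
- hexkey: black T-handle hex key standing in the tidy, handle 50 mm tall; origin on the block's top
- driver: yellow screwdriver standing in the tidy, handle 55 mm tall; origin on the block's top
- mug: dark mug, 82 mm across and tall, handle to its +y; origin under its centre
- remote: black remote control, 170 x 45 x 18 mm; origin under its centre
- novel: closed teal book, 136 x 196 x 28 mm; origin under its centre
- spectacles_case: brown spectacles case, 160 x 62 x 30 mm; origin under its centre

How it is judged (in metres and radians):
On the way, in this order (a step that is already met when the one before it is completed fails the run):
1. with the button held in, the pin's balls pass the eye and its tip goes deep into the locking hole (z of pin_tip in the frame of stand below 0.055 m and horizontal distance between pin_tip and eye below 0.003 m and value of joint button above 0.0025 m), for 0.1 s.
2. the pin is home (shoulder within 3 mm of the arm) and its button has sprung out (z of pin_tip in the frame of stand below 0.0345 m and horizontal distance between pin_tip and eye below 0.003 m and value of joint button below 0.001 m), for 0.2 s.
3. the pin is tugged up against its balls, with over 3 N, and holds (z of pin_tip in the frame of stand between 0.0327 and 0.0365 m and value of joint button below 0.0015 m and contact force between pin and stand above 3 N), for 0.1 s.
At the end, for the whole second after the job is handed in: The pin stands at rest through the eye and the index plate's hole, upright within 0.08 rad, its shoulder within 3 mm of the arm (tip under 34.5 mm above the table, below the plate), its tip within 3 mm of the eye's axis, and the button out to within 1 mm (all of step 2 and angle between pin's own z axis and vertical below 0.08 rad and linear speed of pin below 0.01 m/s); the robot touches nothing.
It fails at once if the pin is forced: over 50 N between it and the stand or arm (contact force between pin and stand above 50 N).
It fails at once if a bystander is pushed more than 30 mm (distance of any of hexkey, driver, mug, remote, novel, spectacles_case from where it was at the start of the episode above 0.03 m).
It also fails if it takes over 72 s, if anything falls off the work surface, if the arm or the gripper's body presses on something with over 40 N, if the wrist force passes 120 N, or if a joint passes its speed limit or range.

## Robot

A 6-joint arm with a two-finger parallel gripper is mounted at the origin on the work surface. World frame = base frame: x ahead of the robot, y to its left, z up, the work surface at z = 0. Lengths are in mm, angles in degrees, forces in N, time in s.
With the tool pointing down it reaches from about 250 to 775 mm from the base axis. Payload 8.9 kg.
Tool frame: the origin (TCP) lies midway between the tips of the shut fingers; the grasp point (between the pads) lies 19 mm behind it; z points along the fingers, y is the line along which they close (so a half turn about z gives the same grasp; the last joint's range is limited). The gripper opens to 85 mm and grips with 20 to 120 N. Pads are 22 mm wide; open, the fingers measure 114 mm over their backs; the gripper's body (76 mm by 85 mm) begins 54 mm behind the grasp point. The pads swing forward as they close: fully open they stand 13 mm farther back than shut.
Start: joints at [65.185, 16.656, -8.789, 64.555, 0, 82.019], TCP at [152.029, 502.504, 231.305] pointing down, gripper open.
Joint ranges: [-144.48, 144.48], [-52.06, 99.96], [-74.48, 78.29], [-112.23, 115.85], [-86.99, 84.42], [-180, 180]. Speed limits (degrees/s): [127.2, 127.2, 159.86, 180, 180, 180].

## Interface

Orientations are given as [roll, pitch, yaw] about the fixed x, y, z axes, in that order (R = Rz(yaw) Ry(pitch) Rx(roll)).
In Python, from plant import * gives the robot as it stands.
- The arm moves only by the tool play_rows, never from a script. Its argument "plan" is a list of rows, each a list of 3 entries, a list of its own where there are three numbers: the gripper command: -1 is shut, 1 is fully open, values between are in proportion, then the shift along the tool's x, y, z in m, then the turn about the tool's z in rad. A call has 1 to 8 rows; each row is the pose to reach, as a shift and turn from the pose commanded when the call began, along the tool's axes at that moment; what a row does not reach only later rows make up. A row lasts 1/12 s, in which the tool goes at most 41.7 mm and 7.16 degrees, less where a joint would pass 70% of its speed; a pose out of reach is approached as far as the arm can. A call with a gripper value outside its range is refused whole. The fingers move at their own pace and stop on an object; "newtons" is the grip in N (left out, the last holds). Time passes only in rows, so rows that repeat a pose let the fingers close. It gives the time, the measured TCP pose, the force, the opening and the grip force at its end, in the units of the state.
- read_state(): the state, without advancing time (a new reading comes with each control period).
- snapshot(name): name is "scene" or "top"; returns the picture (384x512x3 uint8, blue, green, red); there is no depth.
- camera_model(name): a dict with "K" (3x3 intrinsics, pixels), "extrinsics" (4x4, takes a point from world to camera coordinates). Camera axes: x right, y down, z forward; pixel columns grow to the right and rows downward; lengths in mm; the calibration is good to about 2 mm. A picture is of the moment at which its call begins. camera_model takes no time and is no camera call.
- sign_off(): hands the job in; it is judged then, once.
The state is a dict: "t": time; "qpos": joint angles; "joint_velocities": joint speeds; "joint_torque": joint torques, N m; "ee_pos": TCP position; "tool_rot": TCP orientation; "ft_force": force on the tool from outside, world axes, zero at the start; "torque": the same for the moment, N m; "gripper_width": finger opening in mm; "grip_force": force on a finger pad.
Only numpy, scipy, OpenCV 4.12 (cv2) and the standard library are available. Lean on these libraries where they do the work, as an engineer would, in place of code of your own. Each camera call takes 0.05 s, during which the arm holds its last target. There are 200 camera calls.

## Working session

There is one attempt and no reset: what is moved stays moved. The work goes in short steps, Python scripts to look and compute and a tool call to move; the robot and the scene stay as the last step left them, time stands still between calls to the robot, and variables do not carry over. Pictures are saved under pics/ and viewed, at most 10 in all, crops included, and the job is handed in when it is done.

Besides the shell and the picture viewer there is one more tool, called after "Call:" in YAML: its name, and indented under it one key for each argument. play_rows: Moves the arm, as the interface text tells. Its arguments: {"type":"object","properties":{"plan":{"type":"array"},"newtons":{"type":"number"}},"required":["plan"]}

```bash
mkdir -p pics; ls
python3 - <<'E'
from plant import *
import cv2
s=read_state();print(s)
for n in("scene","top"):
    cv2.imwrite(f"pics/{n}0.png",snapshot(n));m=camera_model(n);print(n,m)
E
```

```text
pics
{'t': 0.0, 'qpos': array([ 6.51859342e+01,  1.66876380e+01, -8.82948562e+00,  6.45534679e+01,
       -3.17309931e-04,  8.20183861e+01]), 'joint_velocities': array([-0.00598237, -0.00084208,  0.05837876, -0.082594  ,  0.12605328,
       -0.00926804]), 'joint_torque': array([-1.52676104e-03, -5.37141752e+01,  3.31371403e+01,  1.57589174e-02,
       -3.03265224e-04, -7.68363208e-06]), 'ee_pos': array([151.85248971, 502.1287265 , 230.75430438]), 'tool_rot': array([-1.79930048e+02, -9.48777753e-03,  1.63167543e+02]), 'ft_force': array([ 0.34885551, -0.61368121, -0.17665048]), 'torque': array([-0.00295135,  0.00724323, -0.02357138]), 'grip_force': 0.0, 'gripper_width': 85.3133153760822}
scene {'K': array([[376.68070617,   0.        , 251.58490747],
       [  0.        , 376.68070617, 193.35870977],
       [  0.        ,   0.        ,   1.        ]]), 'extrinsics': array([[-6.91769212e-01,  7.21967082e-01, -1.47949542e-02,
         3.39268150e+02],
       [ 5.12666019e-01,  4.76587469e-01, -7.14169403e-01,
        -1.75896188e+02],
       [-5.08555710e-01, -5.01625276e-01, -6.99816528e-01,
         1.39824040e+03],
       [ 0.00000000e+00,  0.00000000e+00,  0.00000000e+00,
         1.00000000e+00]])}
top {'K': array([[481.42733291,   0.        , 251.67172823],
       [  0.        , 481.42733291, 192.75813588],
       [  0.        ,   0.        ,   1.        ]]), 'extrinsics': array([[-3.87549794e-02, -9.99248416e-01,  8.08531314e-04,
         1.64937515e+01],
       [-9.75033548e-01,  3.76387511e-02, -2.18844476e-01,
         4.92145091e+02],
       [ 2.18649564e-01, -9.26965832e-03, -9.75759418e-01,
         1.58402491e+03],
       [ 0.00000000e+00,  0.00000000e+00,  0.00000000e+00,
         1.00000000e+00]])}
```

View pics/scene0.png

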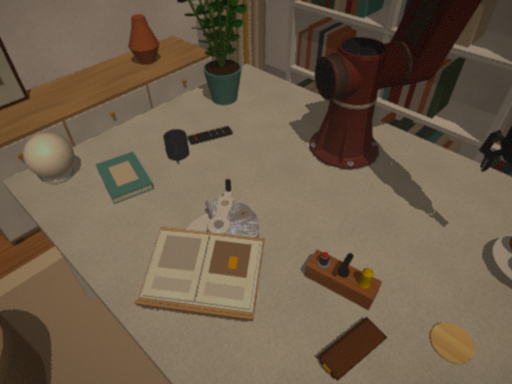

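View pics/top0.png

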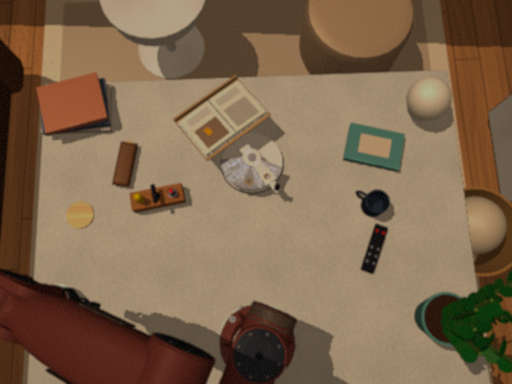

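The scene view shows the tidy at about (343,278), with the red pin button at (324,257), the hex key at (345,262) and the yellow driver at (367,275). The stand is at about (225,215) with its knob at (228,185). In the top view the pin is at about (173,193) and the knob at (277,188). I'll zoom in on both.

Run:
```python
import cv2,numpy as np
a=cv2.imread("pics/scene0.png");b=cv2.imread("pics/top0.png")
f=lambda i,x,y,w,h:cv2.resize(i[y:y+h,x:x+w],(400,300),interpolation=cv2.INTER_CUBIC)
# windows 80x60 (x5)
o=np.vstack([np.hstack([f(a,185,175,80,60),f(a,300,245,80,60)]),np.hstack([f(b,215,135,80,60),f(b,120,165,80,60)])])
cv2.imwrite("pics/zoom.png",o)
```

```text
(no output)
```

View pics/zoom.png

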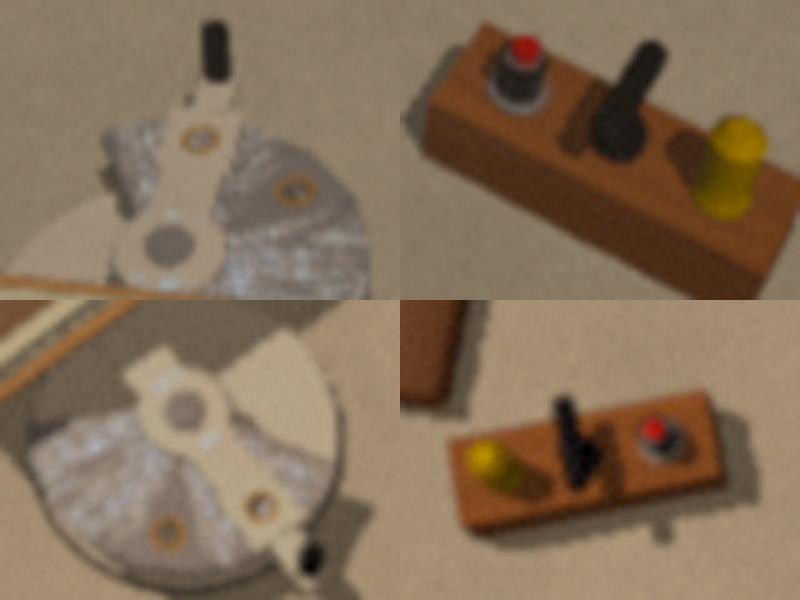

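The zoomed crops show four things:
- **Eye ring:** scene (224.6,202.4), top (267.0,175.8).
- **Plate hole ring:** scene (244.0,212.6), top (248.2,181.0).
- **Pin button:** scene (324.8,253.6), top (170.4,190.8).
- **Pin position:** it stands in the tidy's end hole, next to the hex key.

```bash
cat > h.py <<'E'
import numpy as np,cv2
from plant import *
def ray(n,uv):
    m=camera_model(n);E=np.array(m["extrinsics"]);R=E[:3,:3];c=-R.T@E[:3,3]
    return c,R.T@np.linalg.inv(m["K"])@np.array([*uv,1.])
def onz(n,uv,z):
    c,d=ray(n,uv);return c+d*(z-c[2])/d[2]
def tri(a,b):
    c1,d1=ray("scene",a);c2,d2=ray("top",b)
    d1/=np.linalg.norm(d1);d2/=np.linalg.norm(d2)
    t=np.linalg.lstsq(np.c_[d1,-d2],c2-c1,rcond=None)[0]
    p,q=c1+t[0]*d1,c2+t[1]*d2
    return (p+q)/2,np.linalg.norm(p-q)
def red(img,x0,x1,y0,y1):
    h=cv2.cvtColor(img[y0:y1,x0:x1],cv2.COLOR_BGR2HSV)
    m=(((h[...,0]<4)|(h[...,0]>174))&(h[...,1]>170)&(h[...,2]>90)).astype(np.uint8)
    M=cv2.moments(m,True);return (M["m10"]/M["m00"]+x0,M["m01"]/M["m00"]+y0),M["m00"]
E
python3 - <<'E'
from h import *
np.set_printoptions(precision=1,suppress=True)
a=cv2.imread("pics/scene0.png");b=cv2.imread("pics/top0.png")
ra=red(a,315,335,247,265);rb=red(b,162,182,183,200);print(ra,rb)
P={"eye":((224.6,202.4),(267,175.8),75),"hole":((244,212.6),(248.2,181),66),"knob":((227.6,180),(276.2,185.2),115),"btn":(ra[0],rb[0],87),"btnv":((324.8,253.6),(170.4,190.8),89),"shoulder":((303.5-.0+20-0.0,245+17.6),(172.4,192.6),52)}
for k,(s,t,z) in P.items():print(k,*tri(s,t),onz("scene",s,z),onz("top",t,z))
# tidy top-face corners in top view
for z in [(447,440),(705,390),(725,483),(470,532)]:
    print(onz("top",(120+(z[0]-400)/5-.4,165+(z[1]-300)/5-.4),50))
E
```

```text
((324.63157894736844, 254.6315789473684), 19.0) ((170.71428571428572, 190.5), 14.0)
eye [545.2 -56.1  70.9] 1.4412866583599775 [547.4 -52.4  75. ] [544.6 -56.5  75. ]
hole [531.1   8.6  63.8] 2.2113825827755718 [531.9  11.1  66. ] [531.2   7.8  66. ]
knob [501.9 -83.9 112.9] 0.5817169268323578 [503.6 -82.3 115. ] [501.2 -83.5 115. ]
btn [504.6 269.4  79.4] 1.7328014954882462 [509.4 272.8  87. ] [503.3 267.4  87. ]
btnv [503.3 269.4  82.2] 0.35725944742971255 [507.9 272.   89. ] [501.8 268.2  89. ]
shoulder [504.6 269.9  45.7] 3.296810805792157 [507.9 273.4  52. ] [504.  267.4  52. ]
[510.1 415.7  50. ]
[538.5 239.5  50. ]
[472.8 226.4  50. ]
[445.6 399.1  50. ]
```

```bash
cat >> h.py <<'E'
def go(x,y,z,yaw=None):
    s=read_state();p=s["ee_pos"];w=s["tool_rot"][2];c,n=np.cos(np.radians(w)),np.sin(np.radians(w))
    d=np.array([x,y,z])-p
    t=0 if yaw is None else -((yaw-w+180)%360-180)
    print("shift m",np.round([(c*d[0]+n*d[1])/1e3,(n*d[0]-c*d[1])/1e3,-d[2]/1e3],4),"turn",round(np.radians(t),3),"len",np.linalg.norm(d).round(1),"pos",p.round(1),s["tool_rot"].round(1),"F",s["ft_force"].round(1),"w",round(s["gripper_width"],1),"t",round(s["t"],2))
E
python3 -c "
from h import *
go(505.5,270,160,99)"
```

```text
shift m [-0.4057 -0.1198  0.0708] turn 1.12 len 428.9 pos [151.9 502.2 230.8] [-179.9   -0.   163.2] F [-0.1 -0.5 -0.2] w 85.3 t 0.1
```

Call:
play_rows:
  plan:
    - [1,[-0.406,-0.12,0.071],1.12]
    - [1,[-0.406,-0.12,0.071],1.12]
    - [1,[-0.406,-0.12,0.071],1.12]
    - [1,[-0.406,-0.12,0.071],1.12]
    - [1,[-0.406,-0.12,0.071],1.12]
    - [1,[-0.406,-0.12,0.071],1.12]
    - [1,[-0.406,-0.12,0.071],1.12]
    - [1,[-0.406,-0.12,0.071],1.12]

```text
t: 0.77
ee_pos: [428.1, 320.5, 175.7]
tool_rot: [-180.0, 0.0, 105.5]
ft_force: [0.1, 0.1, 0.5]
gripper_width: 85.2
grip_force: 0.0
```

```bash
python3 -c "
from h import *
go(505.5,270,160,99)"
```

```text
shift m [-0.0693  0.0611  0.0157] turn 0.114 len 93.7 pos [428.1 320.5 175.7] [-180.     0.   105.5] F [0.1 0.1 0.5] w 85.2 t 0.77
```

Call:
play_rows:
  plan:
    - [1,[-0.069,0.061,0.016],0.114]
    - [1,[-0.069,0.061,0.016],0.114]
    - [1,[-0.069,0.061,0.016],0.114]
    - [1,[-0.069,0.061,0.016],0.114]
    - [1,[-0.069,0.061,0.016],0.114]

```text
t: 1.18
ee_pos: [503.9, 271.9, 159.6]
tool_rot: [-179.9, 0.0, 99.3]
ft_force: [-0.9, 0.7, 0.3]
gripper_width: 85.7
grip_force: 0.0
```

Run:
```python
from h import *
go(505.5,270,160,99)
a=snapshot("scene");b=snapshot("top")
f=lambda i,x,y,w,h:cv2.resize(i[y:y+h,x:x+w],(400,300),interpolation=cv2.INTER_CUBIC)
cv2.imwrite("pics/z2.png",np.hstack([f(a,280,200,100,75),f(b,130,145,100,75)]))
```

```text
shift m [-0.0022  0.0013 -0.0004] turn 0.005 len 2.5 pos [503.9 271.9 159.6] [-179.9    0.    99.3] F [-0.9  0.7  0.3] w 85.7 t 1.18
```

View pics/z2.png

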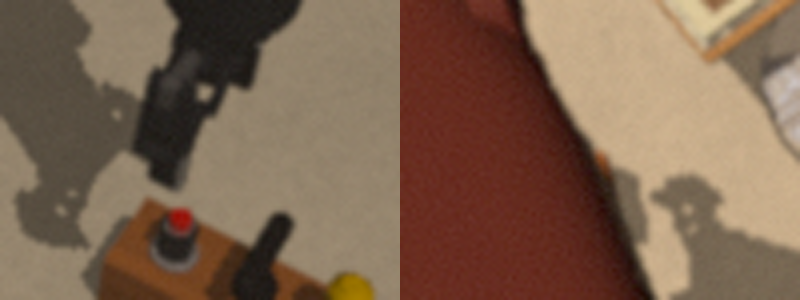

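The scene view shows the open fingers just above the pin (button at about (325,255)). The top view is blocked by the arm. I'll go down onto the handle now.

Call:
play_rows:
  plan:
    - [1,[-0.002,0.001,0.03],0]
    - [1,[-0.002,0.001,0.06],0]
    - [1,[-0.002,0.001,0.09],0]
    - [1,[-0.002,0.001,0.105],0]
    - [1,[-0.002,0.001,0.105],0]
    - [1,[-0.002,0.001,0.105],0]

```text
t: 1.78
ee_pos: [504.4, 271.4, 55.4]
tool_rot: [-179.9, 0.0, 99.4]
ft_force: [0.4, 0.1, 0.6]
gripper_width: 85.7
grip_force: 0.0
```

Call:
play_rows:
  plan:
    - [-1,[0,0,0],0]
    - [-1,[0,0,0],0]
    - [-1,[0,0,0],0]
    - [-1,[0,0,0],0]
    - [-1,[0,0,0],0]
    - [-1,[0,0,0],0]
    - [-1,[0,0,0],0]
    - [-1,[0,0,0],0]
  newtons: 50

```text
t: 2.45
ee_pos: [505.9, 270.6, 56.0]
tool_rot: [180.0, -0.0, 99.3]
ft_force: [-1.5, -0.4, 7.1]
gripper_width: 22.1
grip_force: 48.7
```

Call:
play_rows:
  plan:
    - [-1,[0,0,-0.01],0]
    - [-1,[0,0,-0.03],0]
    - [-1,[0,0,-0.05],0]
    - [-1,[0,0,-0.07],0]
    - [-1,[0,0,-0.09],0]
    - [-1,[0,0,-0.11],0]
    - [-1,[0,0,-0.13],0]
    - [-1,[0,0,-0.13],0]

```text
t: 3.12
ee_pos: [507.5, 271.2, 189.5]
tool_rot: [179.7, -0.1, 99.3]
ft_force: [1.3, 1.0, -1.7]
gripper_width: 22.3
grip_force: 49.2
```

Run:
```python
from h import *
go(505.5,270,160,99)
a=snapshot("scene")
cv2.imwrite("pics/z3.png",cv2.resize(a[165:285,270:430],(800,600),interpolation=cv2.INTER_CUBIC))
```

```text
shift m [-0.0008 -0.0022  0.0295] turn 0.006 len 29.6 pos [507.5 271.2 189.5] [ 1.797e+02 -1.000e-01  9.930e+01] F [ 1.3  1.  -1.7] w 22.3 t 3.12
```

View pics/z3.png

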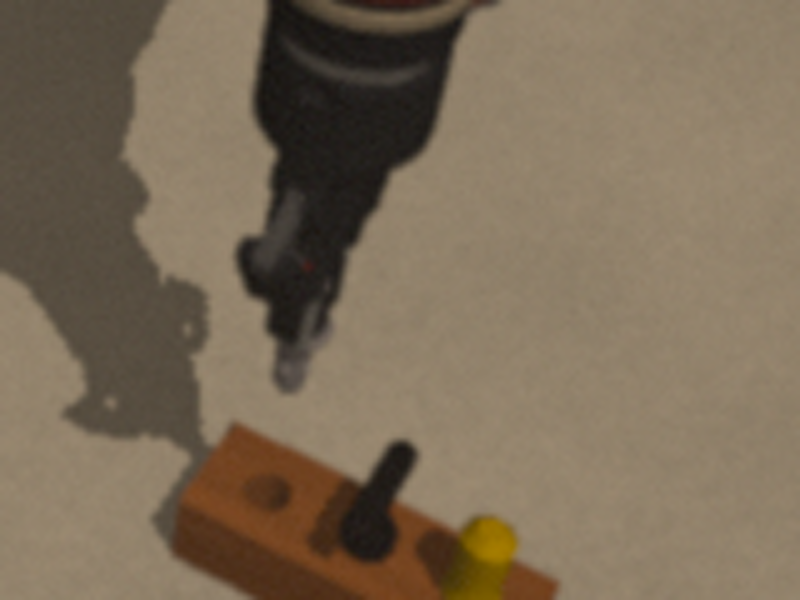

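The pin is held with its empty hole visible below. Its tip is at zoom (288,385), which is scene (327.2,241.6). I'll check that against the upright expectation.

```bash
cat >> h.py <<'E'
def proj(n,p):
    m=camera_model(n);q=(np.array(m["extrinsics"])@np.array([*p,1.]))[:3];q=np.array(m["K"])@q;return (q[:2]/q[2]).round(1)
E
python3 - <<'E'
from h import *
for z in (140,183,195,209):print(z,proj("scene",(507.5,271.2,z)),"zoom",((proj("scene",(507.5,271.2,z))-[270,165])*5).round())
print(onz("scene",(327,241),140).round(1))
a=cv2.imread("pics/z3.png")
b=cv2.imread("pics/scene0.png")
E
```

```text
140 [327.2 240.6] zoom [286. 378.]
183 [329.5 229. ] zoom [298. 320.]
195 [330.2 225.6] zoom [301. 303.]
209 [331.  221.6] zoom [305. 283.]
[508.9 271.6 140. ]
```

```bash
python3 -c "
from h import *
go(546,-54.5,190,213)"
```

```text
shift m [-0.3275 -0.0142 -0.0026] turn -1.984 len 327.8 pos [506.9 270.9 187.4] [179.8  -0.   99.3] F [-0.   0.4 -2.8] w 22.4 t 3.17
```

Call:
play_rows:
  plan:
    - [-1,[-0.02,-0.001,-0.003],-0.12]
    - [-1,[-0.06,-0.003,-0.003],-0.24]
    - [-1,[-0.1,-0.004,-0.003],-0.36]
    - [-1,[-0.14,-0.006,-0.003],-0.48]
    - [-1,[-0.18,-0.008,-0.003],-0.6]
    - [-1,[-0.22,-0.01,-0.003],-0.72]
    - [-1,[-0.26,-0.011,-0.003],-0.84]
    - [-1,[-0.28,-0.012,-0.003],-0.96]

```text
t: 3.83
ee_pos: [538.5, -9.6, 187.0]
tool_rot: [-180.0, -0.1, 152.6]
ft_force: [1.6, 0.5, -1.7]
gripper_width: 22.5
grip_force: 49.2
```

```bash
python3 -c "
from h import *
go(546,-54.5,190,213)"
```

```text
shift m [-0.0274 -0.0364 -0.003 ] turn -1.055 len 45.6 pos [538.5  -9.6 187. ] [-1.800e+02 -1.000e-01  1.526e+02] F [ 1.6  0.5 -1.7] w 22.5 t 3.83
```

Call:
play_rows:
  plan:
    - [-1,[-0.01,-0.01,0],-0.12]
    - [-1,[-0.02,-0.02,0],-0.24]
    - [-1,[-0.027,-0.036,0],-0.36]
    - [-1,[-0.027,-0.036,0],-0.48]
    - [-1,[-0.027,-0.036,0],-0.6]
    - [-1,[-0.027,-0.036,0],-0.72]
    - [-1,[-0.027,-0.036,0],-0.84]
    - [-1,[-0.027,-0.036,0],-0.96]

```text
t: 4.5
ee_pos: [545.5, -51.7, 186.8]
tool_rot: [179.9, -0.1, -152.4]
ft_force: [-0.2, 0.4, -1.5]
gripper_width: 22.5
grip_force: 49.4
```

```bash
python3 -c "
from h import *
go(546,-54.5,145,213)"
```

```text
shift m [ 0.0009 -0.0027  0.0418] turn -0.094 len 41.9 pos [545.5 -51.7 186.8] [ 1.799e+02 -1.000e-01 -1.524e+02] F [-0.2  0.4 -1.5] w 22.5 t 4.5
```

Call:
play_rows:
  plan:
    - [-1,[0.001,-0.003,0.02],-0.094]
    - [-1,[0.001,-0.003,0.042],-0.094]
    - [-1,[0.001,-0.003,0.042],-0.094]
    - [-1,[0.001,-0.003,0.042],-0.094]
    - [-1,[0.001,-0.003,0.042],-0.094]

```text
t: 4.92
ee_pos: [546.8, -54.8, 146.5]
tool_rot: [180.0, -0.0, -147.3]
ft_force: [1.0, 0.1, -1.4]
gripper_width: 22.3
grip_force: 49.4
```

Run:
```python
from h import *
go(546,-54.5,145,213)
a=snapshot("scene");b=snapshot("top")
f=lambda i,x,y,w,h:cv2.resize(i[y:y+h,x:x+w],(400,600),interpolation=cv2.INTER_CUBIC)
cv2.imwrite("pics/z4.png",np.hstack([f(a,195,145,60,90),f(b,235,120,60,90)]))
```

```text
shift m [0.0005 0.0007 0.0015] turn -0.006 len 1.7 pos [546.8 -54.8 146.5] [ 180.    -0.  -147.3] F [ 1.   0.1 -1.4] w 22.3 t 4.92
```

View pics/z4.png

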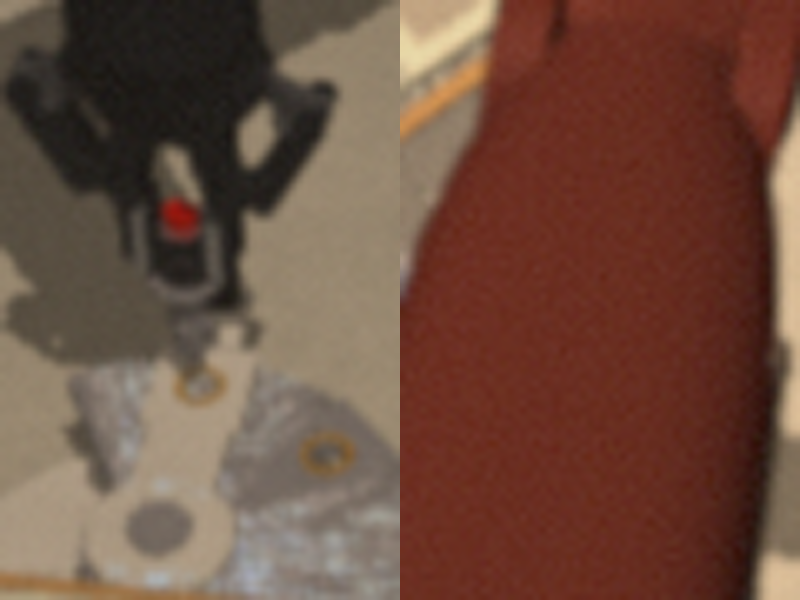

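The scene view shows four things:
- **Button:** zoom (181,215).
- **Tip:** about (193,362), just behind the eye ring.
- **Eye ring:** (201,384).
- **Plate hole ring:** (328,452).

The top view is blocked, so I'll compare these in the scene camera only.

Run:
```python
from h import *
a=snapshot("scene")
r=red(a,210,235,165,190);print(r)
Z=lambda x,y:(195+(x+.5)/6.667-.5,145+(y+.5)/6.667-.5)
h=cv2.cvtColor(a,cv2.COLOR_BGR2HSV)
for nm,(x0,x1,y0,y1) in {"eye":(216,234,195,209),"hole":(236,254,205,220)}.items():
    m=((h[...,0]>8)&(h[...,0]<20)&(h[...,1]>110)&(h[...,2]>70)).astype(np.uint8)[y0:y1,x0:x1]
    p=cv2.findNonZero(m);print(nm,m.sum(),cv2.boundingRect(p),cv2.minEnclosingCircle(p)) if p is not None else print(nm,0)
print("btn exp",proj("scene",(546.8,-54.8,178)),"tip exp",proj("scene",(546.8,-54.8,97)),"obs tip",Z(193,362))
print("btn xy",onz("scene",r[0],178),"tip xy",onz("scene",Z(193,362),97),"eye",onz("scene",Z(201,384),75),"hole",onz("scene",Z(328,452),66))
```

```text
((221.05, 176.75), 20.0)
eye 5 (5, 7, 8, 3) ((8.5, 7.5), 3.5356338024139404)
hole 21 (4, 5, 8, 6) ((7.642857074737549, 7.5), 3.6771106719970703)
btn exp [221.7 175.4] tip exp [223.7 196.5] obs tip (223.52354882255887, 198.8722813859307)
btn xy [551.76736731 -52.01819882 178.        ] tip xy [553.63846857 -48.16694578  97.        ] eye [546.56863591 -52.76108385  75.        ] hole [531.74180137  10.00309351  66.        ]
```

Call:
play_rows:
  plan:
    - [-1,[0,0.001,0.01],0]
    - [-1,[0,0.001,0.018],0]
    - [-1,[0,0.001,0.02],0]
    - [-1,[0,0.001,0.022],0]
    - [-1,[0,0.001,0.024],0]
    - [-1,[0,0.001,0.024],0]

```text
t: 5.57
ee_pos: [546.2, -54.0, 121.8]
tool_rot: [180.0, -0.0, -147.3]
ft_force: [-0.5, -0.1, -2.1]
gripper_width: 22.6
grip_force: 49.4
```

Call:
play_rows:
  plan:
    - [-1,[0,0,0.001],0]
    - [-1,[0,0,0.002],0]
    - [-1,[0,0,0.003],0]
    - [-1,[0,0,0.003],0]

```text
t: 5.9
ee_pos: [546.2, -54.1, 119.1]
tool_rot: [-180.0, -0.0, -147.3]
ft_force: [-1.7, 0.0, -1.5]
gripper_width: 22.4
grip_force: 49.5
```

Call:
play_rows:
  plan:
    - [-1,[0,0,0.001],0]
    - [-1,[0,0,0.002],0]
    - [-1,[0,0,0.003],0]
    - [-1,[0,0,0.003],0]

```text
t: 6.23
ee_pos: [545.9, -54.1, 115.8]
tool_rot: [180.0, -0.0, -147.3]
ft_force: [-2.7, -0.8, -1.2]
gripper_width: 22.4
grip_force: 49.7
```

Run:
```python
from h import *
go(546,-54.5,145,213)
a=snapshot("scene")
cv2.imwrite("pics/z5.png",cv2.resize(a[150:240,180:280],(667,600),interpolation=cv2.INTER_CUBIC))
```

```text
shift m [ 0.0002 -0.0004 -0.0292] turn -0.006 len 29.2 pos [545.9 -54.1 115.8] [ 180.    -0.  -147.3] F [-2.7 -0.8 -1.2] w 22.4 t 6.23
```

View pics/z5.png

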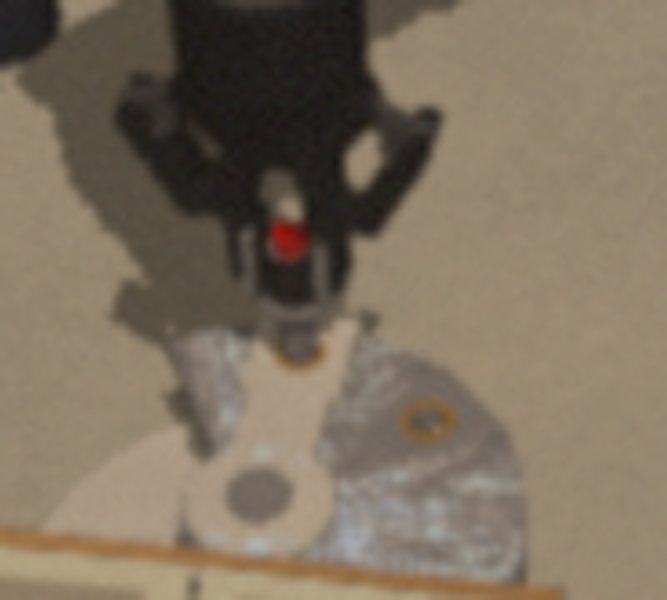

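The pin is in the eye (shank at zoom (298,345)) and the plate hole is at (428,420). Next I'll work out the arc about the post.

```bash
cat >> h.py <<'E'
def arc(post,dphis,r=85,dr=0):
    s=read_state();p=s["ee_pos"];w=np.radians(s["tool_rot"][2]);c,n=np.cos(w),np.sin(w)
    v=p[:2]-post;r0=np.hypot(*v);f=np.arctan2(v[1],v[0]);print("r",r0,"phi",np.degrees(f)%360,"F",s["ft_force"].round(1),p.round(1))
    for d in dphis:
        g=f+np.radians(d);q=np.array(post)+r*np.array([np.cos(g),np.sin(g)])-p[:2]
        print(d,[round((c*q[0]+n*q[1])/1e3,4),round((n*q[0]-c*q[1])/1e3,4)],"turn",round(-np.radians(d),3))
E
python3 -c "
from h import *
arc((615.1,-5.6),[-2,-4,-6,-8,-10,-12])"
```

```text
r 84.40299880961771 phi 215.03241460475095 F [-3.4 -1.  -2. ] [546.  -54.1 115.9]
-2 [np.float64(0.0007), np.float64(0.0029)] turn 0.035
-4 [np.float64(0.0006), np.float64(0.0059)] turn 0.07
-6 [np.float64(0.0005), np.float64(0.0089)] turn 0.105
-8 [np.float64(0.0003), np.float64(0.0118)] turn 0.14
-10 [np.float64(-0.0001), np.float64(0.0148)] turn 0.175
-12 [np.float64(-0.0005), np.float64(0.0177)] turn 0.209
```

Call:
play_rows:
  plan:
    - [-1,[0.0007,0.003,0],0.035]
    - [-1,[0.0006,0.006,0],0.07]
    - [-1,[0.0005,0.009,0],0.105]
    - [-1,[0.0003,0.012,0],0.14]
    - [-1,[0,0.015,0],0.175]
    - [-1,[0,0.015,0],0.175]

```text
t: 6.78
ee_pos: [538.0, -41.0, 116.0]
tool_rot: [180.0, -0.0, -157.4]
ft_force: [-1.6, 1.7, -3.1]
gripper_width: 22.5
grip_force: 49.5
```

```bash
python3 -c "
from h import *
arc((615.1,-5.6),[-2,-4,-6,-8,-10,-12,-14])"
```

```text
r 84.84096115703795 phi 204.64988254800022 F [-1.6  1.7 -3.1] [538. -41. 116.]
-2 [np.float64(0.0002), np.float64(0.003)] turn 0.035
-4 [np.float64(0.0002), np.float64(0.0059)] turn 0.07
-6 [np.float64(0.0), np.float64(0.0089)] turn 0.105
-8 [np.float64(-0.0002), np.float64(0.0118)] turn 0.14
-10 [np.float64(-0.0006), np.float64(0.0148)] turn 0.175
-12 [np.float64(-0.0011), np.float64(0.0177)] turn 0.209
-14 [np.float64(-0.0016), np.float64(0.0206)] turn 0.244
```

Call:
play_rows:
  plan:
    - [-1,[0,0.003,0],0.035]
    - [-1,[0,0.006,0],0.07]
    - [-1,[0,0.009,0],0.105]
    - [-1,[-0.0002,0.012,0],0.14]
    - [-1,[-0.0006,0.015,0],0.175]
    - [-1,[-0.001,0.018,0],0.209]
    - [-1,[-0.0016,0.0205,0],0.244]
    - [-1,[-0.0016,0.0205,0],0.244]

```text
t: 7.45
ee_pos: [531.7, -21.4, 116.0]
tool_rot: [180.0, -0.0, -171.3]
ft_force: [-1.6, 0.6, -2.4]
gripper_width: 22.6
grip_force: 49.6
```

```bash
python3 -c "
from h import *
arc((615.1,-5.6),[-2,-4,-6,-8,-10,-12,-14])
s=snapshot('scene')
cv2.imwrite('pics/z6.png',cv2.resize(s[150:240,180:280],(667,600),interpolation=cv2.INTER_CUBIC))"
```

```text
r 84.89428548689398 phi 190.73319846562129 F [-1.6  0.6 -2.4] [531.7 -21.4 116. ]
-2 [np.float64(0.0002), np.float64(0.003)] turn 0.035
-4 [np.float64(0.0001), np.float64(0.0059)] turn 0.07
-6 [np.float64(-0.0), np.float64(0.0089)] turn 0.105
-8 [np.float64(-0.0003), np.float64(0.0118)] turn 0.14
-10 [np.float64(-0.0007), np.float64(0.0148)] turn 0.175
-12 [np.float64(-0.0011), np.float64(0.0177)] turn 0.209
-14 [np.float64(-0.0017), np.float64(0.0206)] turn 0.244
```

View pics/z6.png

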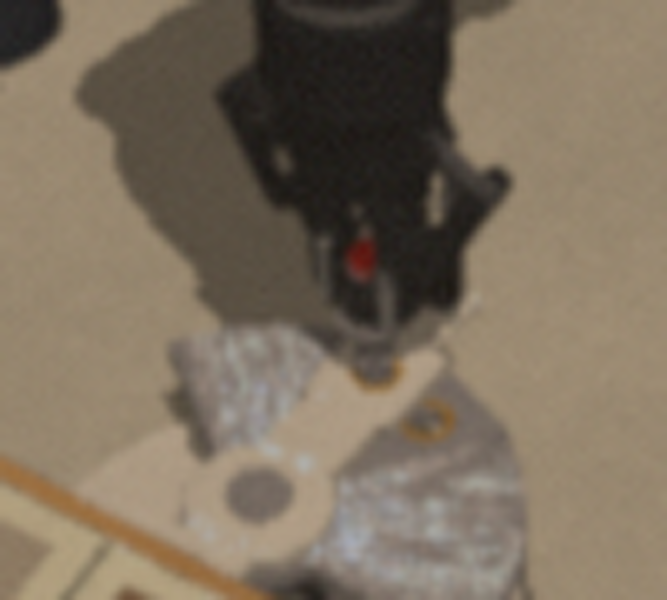

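The arm follows the pin, with the eye now at zoom (376,372) and the hole at (428,420). I'll carry on to just over the hole.

```bash
python3 -c "
from h import *
arc((615.1,-5.6),[-3,-6,-9,-12,-15,-18,-20.5])"
```

```text
r 84.84844499582094 phi 190.79915532662005 F [-2.   1.6 -2.8] [531.8 -21.5 116.1]
-3 [np.float64(0.0002), np.float64(0.0044)] turn 0.052
-6 [np.float64(-0.0), np.float64(0.0089)] turn 0.105
-9 [np.float64(-0.0004), np.float64(0.0133)] turn 0.157
-12 [np.float64(-0.0011), np.float64(0.0177)] turn 0.209
-15 [np.float64(-0.002), np.float64(0.0221)] turn 0.262
-18 [np.float64(-0.0031), np.float64(0.0264)] turn 0.314
-20.5 [np.float64(-0.0042), np.float64(0.0299)] turn 0.358
```

Call:
play_rows:
  plan:
    - [-1,[0,0.0044,0],0.052]
    - [-1,[0,0.0089,0],0.105]
    - [-1,[-0.0004,0.0133,0],0.157]
    - [-1,[-0.0011,0.0177,0],0.209]
    - [-1,[-0.002,0.0221,0],0.262]
    - [-1,[-0.0031,0.0264,0],0.314]
    - [-1,[-0.0042,0.03,0],0.358]
    - [-1,[-0.0042,0.03,0],0.358]

```text
t: 8.17
ee_pos: [531.5, 9.1, 116.1]
tool_rot: [179.9, -0.0, 168.2]
ft_force: [-1.6, 3.1, -2.6]
gripper_width: 22.1
grip_force: 49.7
```

Call:
play_rows:
  plan:
    - [-1,[0,0,0.001],0]
    - [-1,[0,0,0.002],0]
    - [-1,[0,0,0.003],0]
    - [-1,[0,0,0.003],0]

```text
t: 8.5
ee_pos: [531.3, 8.4, 112.9]
tool_rot: [180.0, -0.0, 168.2]
ft_force: [-1.0, 1.4, -2.1]
gripper_width: 22.5
grip_force: 49.7
```

Call:
play_rows:
  plan:
    - [-1,[0,0,0.001],0]
    - [-1,[0,0,0.002],0]
    - [-1,[0,0,0.003],0]
    - [-1,[0,0,0.003],0]

```text
t: 8.83
ee_pos: [531.3, 8.4, 109.9]
tool_rot: [-180.0, -0.0, 168.2]
ft_force: [-2.5, 1.2, -1.8]
gripper_width: 22.2
grip_force: 49.7
```

Call:
play_rows:
  plan:
    - [-1,[0,0,0.001],0]
    - [-1,[0,0,0.002],0]
    - [-1,[0,0,0.002],0]
    - [-1,[0,0,0.002],0]

```text
t: 9.17
ee_pos: [531.3, 8.4, 108.0]
tool_rot: [-180.0, -0.0, 168.2]
ft_force: [-0.8, 1.0, -3.0]
gripper_width: 22.0
grip_force: 49.7
```

Call:
play_rows:
  plan:
    - [0.2,[0,0,0],0]
    - [0.2,[0,0,0],0]
    - [0.2,[0,0,0],0]
    - [0.2,[0,0,0],0]
    - [0.2,[0,0,-0.005],0]
    - [0.2,[0,0,-0.02],0]
    - [0.2,[0,0,-0.045],0]
    - [0.2,[0,0,-0.058],0]

```text
t: 9.83
ee_pos: [532.2, 8.3, 168.6]
tool_rot: [180.0, 0.1, 168.2]
ft_force: [1.0, -0.8, 0.1]
gripper_width: 51.3
grip_force: 0.0
```

Run:
```python
from h import *
go(531.3,8.4,160)
a=snapshot("scene")
r=red(a,225,260,165,210);print(r,"z140 exp",proj("scene",(531.3,8.4,140)), onz("scene",r[0],139))
cv2.imwrite("pics/z7.png",cv2.resize(a[140:240,180:290],(660,600),interpolation=cv2.INTER_CUBIC))
```

```text
shift m [ 0.0009 -0.0001  0.0086] turn 0.0 len 8.6 pos [532.2   8.3 168.6] [1.800e+02 1.000e-01 1.682e+02] F [ 1.  -0.8  0.1] w 51.3 t 9.83
((242.42857142857142, 196.0), 7.0) z140 exp [242.7 193.5] [537.79832087  13.87074557 139.        ]
```

View pics/z7.png

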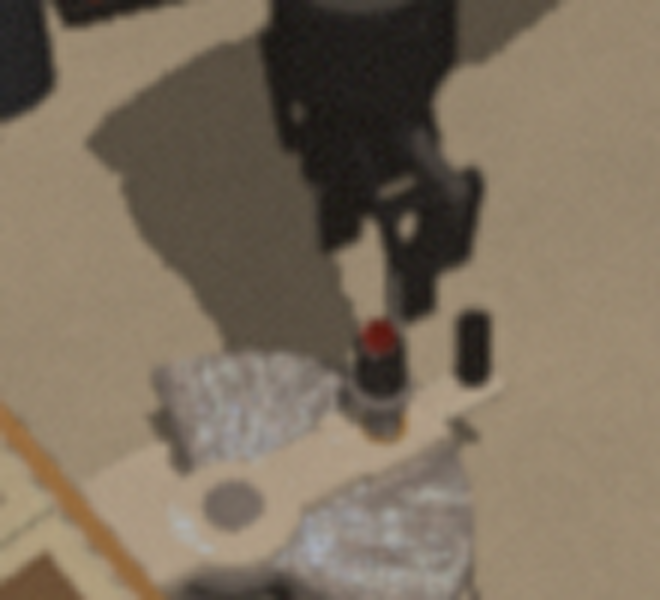

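The pin stands upright in the eye, with its button at zoom (378,337) and the hole ring hidden under the arm. I'll shut the fingers and press.

Call:
play_rows:
  plan:
    - [-1,[0.0009,0,0],0]
    - [-1,[0.0009,0,0],0]
    - [-1,[0.0009,0,0],0]
    - [-1,[0.0009,0,0],0]
    - [-1,[0.0009,0,0],0]
    - [-1,[0.0009,0,0.01],0]
    - [-1,[0.0009,0,0.021],0]
    - [-1,[0.0009,0,0.021],0]

```text
t: 10.55
ee_pos: [529.1, 8.8, 142.6]
tool_rot: [-180.0, -0.2, 168.2]
ft_force: [-0.6, 0.3, -0.9]
gripper_width: 0.1
grip_force: 0.0
```

Call:
play_rows:
  plan:
    - [-1,[0,0,0.001],0]
    - [-1,[0,0,0.003],0]
    - [-1,[0,0,0.005],0]
    - [-1,[0,0,0.007],0]
    - [-1,[0,0,0.008],0]
    - [-1,[0,0,0.008],0]

```text
t: 11.05
ee_pos: [531.1, 8.6, 137.8]
tool_rot: [180.0, 0.1, 168.2]
ft_force: [-0.6, 0.2, 5.0]
gripper_width: 0.3
grip_force: 2.7
```

Call:
play_rows:
  plan:
    - [-1,[0,0,0.001],0]
    - [-1,[0,0,0.002],0]
    - [-1,[0,0,0.003],0]
    - [-1,[0,0,0.004],0]
    - [-1,[0,0,0.004],0]

```text
t: 11.47
ee_pos: [530.5, 8.7, 133.1]
tool_rot: [180.0, -0.0, 168.2]
ft_force: [0.2, 0.1, 2.2]
gripper_width: -0.2
grip_force: 1.0
```

Call:
play_rows:
  plan:
    - [-1,[0,0,0.001],0]
    - [-1,[0,0,0.002],0]
    - [-1,[0,0,0.003],0]
    - [-1,[0,0,0.004],0]
    - [-1,[0,0,0.005],0]
    - [-1,[0,0,0.006],0]
    - [-1,[0,0,0.006],0]

```text
t: 12.05
ee_pos: [530.4, 8.6, 126.9]
tool_rot: [-180.0, -0.0, 168.2]
ft_force: [0.3, -0.6, 2.4]
gripper_width: -0.1
grip_force: 0.7
```

Call:
play_rows:
  plan:
    - [-1,[0,0,0.002],0]
    - [-1,[0,0,0.004],0]
    - [-1,[0,0,0.006],0]
    - [-1,[0,0,0.008],0]
    - [-1,[0,0,0.01],0]
    - [-1,[0,0,0.012],0]
    - [-1,[0,0,0.012],0]

```text
t: 12.63
ee_pos: [530.1, 8.7, 114.6]
tool_rot: [-180.0, -0.1, 168.2]
ft_force: [-1.5, 1.1, 2.2]
gripper_width: 0.3
grip_force: 1.3
```

Call:
play_rows:
  plan:
    - [-1,[0,0,0.001],0]
    - [-1,[0,0,0.002],0]
    - [-1,[0,0,0.003],0]
    - [-1,[0,0,0.004],0]
    - [-1,[0,0,0.005],0]
    - [-1,[0,0,0.005],0]
    - [-1,[0,0,0.005],0]

```text
t: 13.22
ee_pos: [530.4, 8.7, 110.2]
tool_rot: [180.0, -0.0, 168.2]
ft_force: [-2.1, 2.4, 5.5]
gripper_width: -0.1
grip_force: 2.8
```

Call:
play_rows:
  plan:
    - [-1,[0,0,0.001],0]
    - [-1,[0,0,0.0015],0]
    - [-1,[0,0,0.0015],0]
    - [-1,[0,0,0.0015],0]

```text
t: 13.55
ee_pos: [530.5, 8.9, 109.3]
tool_rot: [180.0, 0.0, 168.2]
ft_force: [-4.3, 3.0, 12.3]
gripper_width: -0.1
grip_force: 6.2
```

Call:
play_rows:
  plan:
    - [-1,[0,0,-0.005],0]
    - [-1,[0,0,-0.015],0]
    - [-1,[0,0,-0.035],0]
    - [0.2,[0,0,-0.05],0]
    - [0.2,[0,0,-0.05],0]
    - [0.2,[0,0,-0.05],0]
    - [0.2,[0,0,-0.05],0]
    - [0.2,[0,0,-0.05],0]

```text
t: 14.22
ee_pos: [530.0, 8.6, 157.9]
tool_rot: [-180.0, -0.1, 168.2]
ft_force: [-0.2, 0.1, -0.5]
gripper_width: 50.9
grip_force: 0.0
```

Run:
```python
from h import *
go(531.3,8.4,82.5)
a=snapshot("scene")
r=red(a,225,260,165,225);print(r,"z114 exp",proj("scene",(531.3,8.4,114)))
cv2.imwrite("pics/z8.png",cv2.resize(a[140:240,180:290],(660,600),interpolation=cv2.INTER_CUBIC))
```

```text
shift m [-0.0013  0.0001  0.0754] turn 0.0 len 75.4 pos [530.    8.6 157.9] [-1.800e+02 -1.000e-01  1.682e+02] F [-0.2  0.1 -0.5] w 50.9 t 14.22
((242.76923076923077, 202.3846153846154), 13.0) z114 exp [243.  200.2]
```

View pics/z8.png

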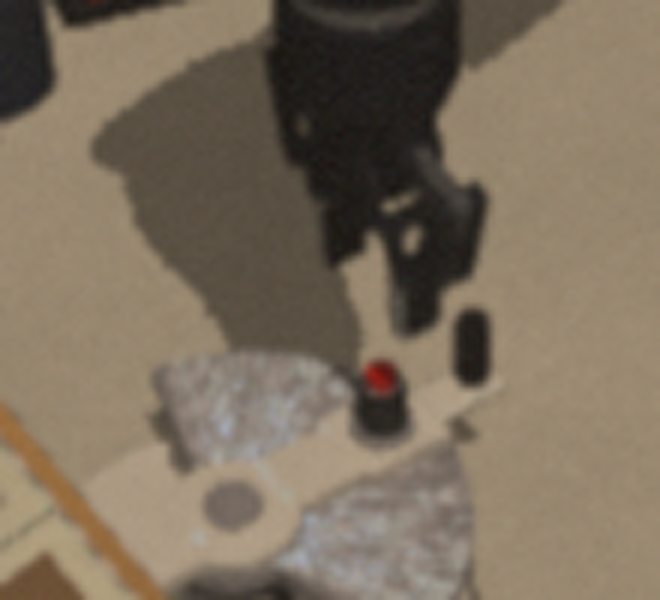

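The pin is home: its shoulder lies on the arm at zoom (381,435) and the button is out at (379,378). Next is the handle grasp and the tug.

Call:
play_rows:
  plan:
    - [0.2,[-0.001,0,0.025],0]
    - [0.2,[-0.001,0,0.05],0]
    - [0.2,[-0.001,0,0.065],0]
    - [0.2,[-0.001,0,0.073],0]
    - [0.2,[-0.001,0,0.073],0]
    - [0.2,[-0.001,0,0.073],0]

```text
t: 14.77
ee_pos: [531.4, 8.4, 85.6]
tool_rot: [-180.0, -0.0, 168.2]
ft_force: [-0.2, 0.1, 0.0]
gripper_width: 51.4
grip_force: 0.0
```

Call:
play_rows:
  plan:
    - [-1,[0,0,0],0]
    - [-1,[0,0,0],0]
    - [-1,[0,0,0],0]
    - [-1,[0,0,0],0]
    - [-1,[0,0,0],0]
    - [-1,[0,0,0],0]
  newtons: 40

```text
t: 15.27
ee_pos: [532.3, 8.3, 86.9]
tool_rot: [180.0, 0.1, 168.2]
ft_force: [-1.1, -0.5, 5.7]
gripper_width: 22.6
grip_force: 38.9
```

Call:
play_rows:
  plan:
    - [-1,[0,0,-0.001],0]
    - [-1,[0,0,-0.002],0]
    - [-1,[0,0,-0.003],0]
    - [-1,[0,0,-0.003],0]
    - [-1,[0,0,-0.003],0]

```text
t: 15.68
ee_pos: [531.5, 8.4, 88.7]
tool_rot: [-180.0, -0.0, 168.2]
ft_force: [-0.1, 0.0, -2.3]
gripper_width: 22.4
grip_force: 39.2
```

Call:
play_rows:
  plan:
    - [-1,[0,0,-0.0005],0]
    - [-1,[0,0,-0.001],0]
    - [-1,[0,0,-0.001],0]
    - [-1,[0,0,-0.001],0]

```text
t: 16.02
ee_pos: [531.4, 8.4, 89.5]
tool_rot: [-180.0, -0.0, 168.2]
ft_force: [0.8, -0.3, -3.9]
gripper_width: 22.5
grip_force: 39.4
```

Call:
play_rows:
  plan:
    - [-1,[0,0,-0.0005],0]
    - [-1,[0,0,-0.001],0]
    - [-1,[0,0,-0.001],0]
    - [-1,[0,0,-0.001],0]

```text
t: 16.35
ee_pos: [531.0, 8.5, 89.9]
tool_rot: [-180.0, -0.1, 168.2]
ft_force: [3.0, 0.4, -17.5]
gripper_width: 22.4
grip_force: 39.9
```

Call:
play_rows:
  plan:
    - [-1,[0,0,0],0]
    - [-1,[0,0,0],0]
    - [-1,[0,0,0.001],0]
    - [-1,[0,0,0.002],0]
    - [-1,[0,0,0.003],0]
    - [-1,[0,0,0.003],0]

```text
t: 16.85
ee_pos: [532.2, 8.3, 88.5]
tool_rot: [180.0, 0.1, 168.2]
ft_force: [0.2, -0.0, -1.7]
gripper_width: 22.3
grip_force: 41.6
```

Call:
play_rows:
  plan:
    - [0.2,[0,0,0],0]
    - [0.2,[0,0,0],0]
    - [0.2,[0,0,0],0]
    - [0.2,[0,0,0],0]
    - [0.2,[0,0,-0.01],0]
    - [0.2,[0,0,-0.03],0]
    - [0.2,[0,0,-0.06],0]
    - [0.2,[0,0,-0.09],0]

```text
t: 17.52
ee_pos: [530.8, 8.5, 179.0]
tool_rot: [-180.0, -0.1, 168.2]
ft_force: [0.9, 0.5, 0.7]
gripper_width: 51.3
grip_force: 0.0
```

Run:
```python
from h import *
go(531.3,8.4,170)
a=snapshot("scene");r=red(a,225,260,165,225);print(r)
```

```text
shift m [-0.0005  0.      0.009 ] turn 0.0 len 9.0 pos [530.8   8.5 179. ] [-1.800e+02 -1.000e-01  1.682e+02] F [0.9 0.5 0.7] w 51.3 t 17.52
((243.21428571428572, 202.35714285714286), 14.0)
```

```bash
python3 -c "
from plant import *
print(sign_off())"
```

```text
the job is handed in; nothing more can be done
None
```

The job is handed in at about 17.5 s. The pin went home through the eye and plate hole, its button sprang out, it held a tug of about 17 N on the wrist sensor, and the gripper was opened and lifted clear; no verdict came back.

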